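Clamp the yellow lamp socket with the turnbuckle

TASK

Stand the yellow printed lamp socket upright on the round white mark between the two open jaws of the turnbuckle clamp and let go of it. Then swing the red-knobbed bar of the brass turnbuckle sleeve over towards the socket until it stops, so that both jaws draw in and hold the socket, and leave it so.

Things in the scene. Friction and masses are not known exactly. Their poses are not given: they have to be found in the camera images.
- socket_center (a point): Centre of the yellow printed lamp socket: a plain upright cylinder, 46 mm diameter, 60 mm high, about 80 g, with a dark round mark on top, standing loose on the table. The point is 30 mm above its underside; z is its axis. A white and a black socket of the same size stand near it and are not wanted.
- clamp_seat (a point): Centre of the round white seat mark (50 mm) on the clamp's black base plate, at plate-top height, 12 mm above the table; the plate is fixed. Axes: z up, x along the jaws' motion (one on each side), y towards the turnbuckle. Orange jaw pads: 44 mm wide in y, tops 34 mm above the plate, 32 mm from this point at sleeve 0, 23 mm at the stop. Beside the seat the plate is bare for 90 mm in +y, 50 mm in -y.
- bar_knob (a point): Centre of the red ball knob, 24 mm diameter, on the end of the 10 mm steel bar that stands out of the middle of the brass sleeve (radius 17 mm). It is 70 mm from the turnbuckle's axis, which runs along the clamp's x, 115 mm from the seat in +y and 43 mm above the plate; the knob swings in the clamp's y-z plane through x = 0. End posts 75 mm tall stand at x = -100 and +100 mm.
- sleeve (a joint): Turn of the sleeve, 0 to 1.5 rad (hard stop). At 0 the bar leans 0.45 rad from upright, away from the seat (clamp +y); at 0.45 it is upright; at 1.5 it leans 1.05 rad towards the seat. Steep left and right threads draw each jaw in by 6 mm per rad. Light friction (about 0.1 N m, 1 to 4 N at the bar); it stays where it is left. A push that also bears down on the knob can jam it.
Not all that is in view belongs to the job. What is meant by the part that bears socket_center is not orange, and is the smaller of those in its own colour.

How it is judged:
By the outcome, as a careful person would: the job done as asked, in the order asked, and still so for the second after the job is handed in, with the robot touching nothing.
It also fails if it takes over 51 s, if anything falls off the work surface, if the arm or the gripper's body presses on something with over 40 N, if the wrist force passes 120 N, or if a joint passes its speed limit or range.

ROBOT

A 6-joint arm with a two-finger parallel gripper is mounted at the origin on the work surface. World frame = base frame: x ahead of the robot, y to its left, z up, the work surface at z = 0. Lengths are in m, angles in degrees, forces in N, time in s.
With the tool pointing down it reaches from about 0.3 to 0.875 m from the base axis. Payload 6.4 kg.
Tool frame: the origin (TCP) lies midway between the tips of the shut fingers; the grasp point (between the pads) lies 19 mm behind it; z points along the fingers, y is the line along which they close (so a half turn about z gives the same grasp; the last joint's range is limited). The gripper opens to 85 mm and grips with 20 to 120 N. Pads are 22 mm wide; open, the fingers measure 114 mm over their backs; the gripper's body (76 mm by 85 mm) begins 54 mm behind the grasp point. The pads swing forward as they close: fully open they stand 13 mm farther back than shut.
Start: joints at [59.456, 10.359, 92.074, -0, 77.567, -11.82], TCP at [0.185, 0.545, 0.231] pointing down, gripper open.
Joint ranges: [-171.53, 171.53], [-51.25, 118.39], [17.06, 147.69], [-65.23, 245.23], [0, 150.52], [-178.68, 178.68]. Speed limits (degrees/s): [147.25, 147.25, 172.46, 180, 180, 180].

INTERFACE

Orientations are given as a 3x3 rotation matrix whose columns are the frame's x, y, z axes.
In Python, from rig import monitor, grab_frame, calibration, arm gives the robot as it stands.
- The arm moves only by the shell command python3 -m creep 'ROWS'. ROWS is JSON, a list of rows, each a list of 3 entries, a list of its own where there are three numbers: the turn, a rotation vector about the world's x, y, z normalised to -1 to 1, where 1 is 120 degrees, then the shift along the world's x, y, z normalised to -1 to 1, where 1 is 0.3 m, then the closure, from 0 (fully open) to 1 (shut). A call has exactly 10 rows; each row is the pose to reach, as a shift and turn from the pose commanded when the call began; what a row does not reach only later rows make up. A row lasts 1/12 s, in which the tool goes at most 41.7 mm and 7.16 degrees, less where a joint would pass 70% of its speed; a pose out of reach is approached as far as the arm can. A call with a number of a shift or a turn outside -1 to 1 is refused whole. A call with a gripper value outside its range is refused whole. The fingers move at their own pace and stop on an object; the grip force is fixed at half the most. Time passes only in rows, so rows that repeat a pose let the fingers close, or fill a call up. It gives the time, the measured TCP pose, the force, the opening and the grip force at its end, in the units of the state.
- monitor.sense(): the state, without advancing time (a new reading comes with each control period).
- grab_frame(name): name is "side" or "top" or "wrist"; returns the picture (480x640x3 uint8, red, green, blue); there is no depth.
- calibration(name): a dict with "camera_matrix" (3x3 intrinsics, pixels), "k1" (the pictures are not rectified: a ray, as slopes to the right and down, at radius r is drawn at 1 + k1 r^2 times it, then the intrinsics apply), "R" (3x3) and "t" (3): a world point X has camera coordinates R X + t; the wrist camera has in their place "T_tool_cam" (4x4, takes a point from camera to tool coordinates, whose origin is the TCP and whose axes are the flange's). Camera axes: x right, y down, z forward; pixel columns grow to the right and rows downward; lengths in m; the calibration is good to about 2 mm. A picture is of the moment at which its call begins: read the wrist's pose just before it. calibration takes no time and is no camera call.
- arm.finish_job(): hands the job in; it is judged then, once.
The state is a dict: "time": time; "qpos": joint angles; "qd": joint speeds; "tau": joint torques, N m; "ee_pos": TCP position; "ee_rot": TCP orientation; "force": force on the tool from outside, world axes, zero at the start; "torque": the same for the moment, N m; "grip_width": finger opening in m; "grip_force": force on a finger pad.
Only numpy, scipy, OpenCV 4.12 (cv2) and the standard library are available. Lean on these libraries where they do the work, as an engineer would, in place of code of your own. Each camera call takes 0.05 s, during which the arm holds its last target. There are 200 camera calls.

## Working session

There is one attempt and no reset: what is moved stays moved. The work goes in short steps, Python scripts to look and compute and a shell command to move; the robot and the scene stay as the last step left them, time stands still between calls to the robot, and variables do not carry over. Pictures are saved under pics/ and viewed, at most 10 in all, crops included, and the job is handed in when it is done.

```bash
mkdir -p pics; ls
python3 - <<'E'
from rig import monitor, grab_frame, calibration, arm
import cv2,numpy as np
s=monitor.sense();print({k:np.round(v,3).tolist() for k,v in s.items()})
for n in ["top","side"]:
    im=grab_frame(n);cv2.imwrite(f"pics/{n}0.png",im[:,:,::-1])
for n in ["top","side","wrist"]:
    print(n,{k:np.round(v,4).tolist() for k,v in calibration(n).items()})
E
```

```text
pics
{'time': 0.0, 'qpos': [59.455, 10.401, 92.133, 0.002, 77.568, -11.823], 'qd': [0.127, -0.011, -0.026, -0.097, -0.105, 0.078], 'tau': [0.0, -44.489, -35.133, -0.0, 0.009, -0.0], 'ee_pos': [0.184, 0.544, 0.23], 'ee_rot': [[-0.947, 0.321, -0.001], [0.321, 0.947, -0.002], [0.0, -0.002, -1.0]], 'force': [0.086, -0.899, 0.817], 'torque': [0.042, 0.001, 0.009], 'grip_force': 0.0, 'grip_width': 0.085}
top {'camera_matrix': [[446.2371, 0.0, 315.275], [0.0, 446.2371, 238.3733], [0.0, 0.0, 1.0]], 'k1': -0.0919, 'R': [[-0.0135, -0.9998, -0.0113], [-0.9868, 0.0151, -0.161], [0.1611, 0.009, -0.9869]], 't': [-0.0208, 0.5541, 0.8634]}
side {'camera_matrix': [[483.4368, 0.0, 311.8654], [0.0, 483.4368, 241.0524], [0.0, 0.0, 1.0]], 'k1': -0.0389, 'R': [[-0.9911, -0.1326, -0.0092], [-0.069, 0.5724, -0.8171], [0.1136, -0.8092, -0.5765]], 't': [0.5435, 0.1289, 0.7197]}
wrist {'camera_matrix': [[396.2226, 0.0, 318.0863], [0.0, 396.2226, 235.9298], [0.0, 0.0, 1.0]], 'k1': 0.0008, 'T_tool_cam': [[0.001, -0.9563, -0.2924, 0.0735], [1.0, 0.0008, 0.0008, -0.0002], [-0.0005, -0.2924, 0.9563, -0.1425], [0.0, 0.0, 0.0, 1.0]]}
```

View pics/top0.png

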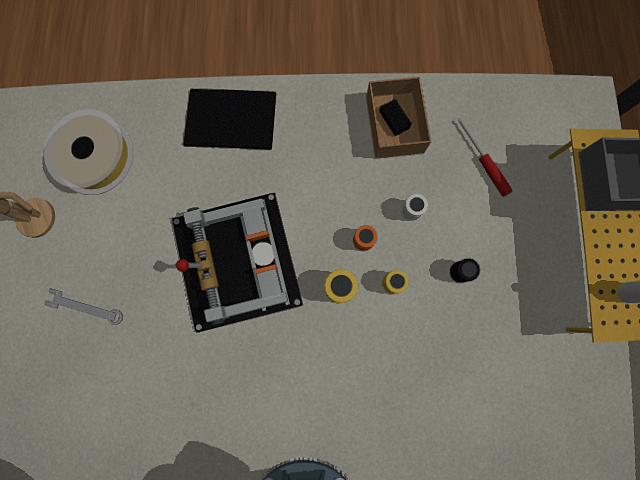

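View pics/side0.png

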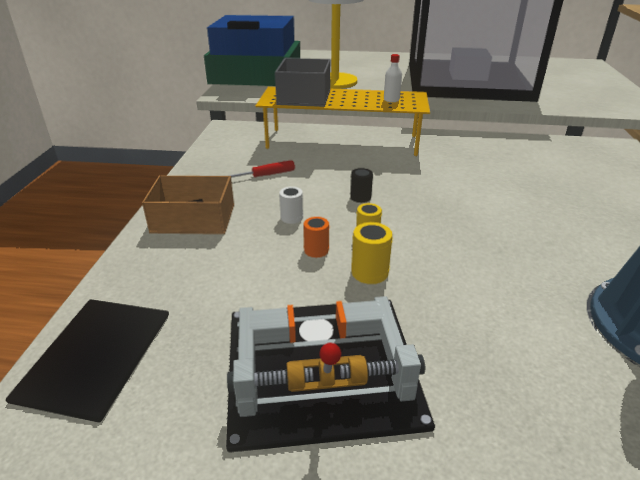

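Top view: the clamp has its seat at about (263,254) and red knob at (182,265). There are two yellow sockets, large at (341,286) and small at (396,282), so the small one is wanted. In the side view the small one's top is at (369,210), partly behind the large one. Seat is at (316,331) and knob at (330,354).

```bash
cat > h.py <<'E'
import numpy as np, cv2
from rig import monitor, grab_frame, calibration, arm
def ray(name,uv,pose=None):
    c=calibration(name);K=np.array(c["camera_matrix"])
    d=np.array([(uv[0]-K[0,2])/K[0,0],(uv[1]-K[1,2])/K[1,1]]);s=d.copy()
    for _ in range(20): s=d/(1+c["k1"]*(s@s))
    v=np.array([s[0],s[1],1.])
    if name=="wrist":
        T=np.array(c["T_tool_cam"]);p,R=pose;o=R@T[:3,3]+p;v=R@T[:3,:3]@v
    else:
        R=np.array(c["R"]);o=-R.T@np.array(c["t"]);v=R.T@v
    return o,v/np.linalg.norm(v)
def plane(r,z): o,v=r;return o+v*(z-o[2])/v[2]
def tri(*rs):
    A=np.zeros((3,3));b=np.zeros(3)
    for o,v in rs: P=np.eye(3)-np.outer(v,v);A+=P;b+=P@o
    x=np.linalg.solve(A,b);return x,[round(float(np.linalg.norm((np.eye(3)-np.outer(v,v))@(x-o))),4) for o,v in rs]
def blobs(im,kind,amin=40):
    h=cv2.cvtColor(im,cv2.COLOR_RGB2HSV)
    lo,hi={"yellow":((22,120,80),(32,255,255)),"red":((0,200,60),(3,255,255)),"red2":((175,150,60),(180,255,255)),"white":((0,0,215),(180,25,255)),"orange":((6,180,100),(15,255,255)),"dark":((0,0,0),(180,110,75))}[kind]
    m=cv2.inRange(h,lo,hi)
    if kind=="red": m|=cv2.inRange(h,(176,200,60),(180,255,255))
    n,l,st,c=cv2.connectedComponentsWithStats(m)
    return [(c[i].round(1).tolist(),st[i].tolist()) for i in range(1,n) if st[i,4]>=amin]
def pose(): s=monitor.sense();return np.array(s["ee_pos"]),np.array(s["ee_rot"])
E
python3 - <<'E'
from h import *
for n in ["top","side"]:
    im=cv2.imread(f"pics/{n}0.png")[:,:,::-1].copy()
    for k in ["yellow","red","white","orange","dark"]:print(n,k,[b for b in blobs(im,k) if b[1][4]<3000])
E
```

```text
top yellow [([116.5, 167.2], [97, 138, 30, 49, 305]), ([340.3, 286.1], [324, 269, 34, 34, 530]), ([395.7, 281.1], [385, 270, 24, 24, 258])]
top red [([496.5, 174.6], [481, 154, 31, 40, 302]), ([181.9, 265.1], [176, 259, 12, 13, 92])]
top white []
top orange [([365.2, 236.1], [355, 225, 22, 22, 200]), ([257.0, 234.6], [247, 230, 21, 10, 85]), ([265.3, 268.4], [255, 265, 22, 9, 77])]
top dark [([628.6, 97.7], [616, 81, 24, 36, 466]), ([370.0, 125.0], [366, 92, 10, 67, 75]), ([394.9, 116.1], [379, 99, 33, 36, 502]), ([470.9, 139.1], [459, 122, 24, 36, 43]), ([82.1, 147.2], [71, 136, 23, 23, 339]), ([416.6, 204.0], [410, 198, 14, 13, 151]), ([407.5, 214.2], [401, 205, 20, 16, 113]), ([263.9, 217.6], [261, 207, 7, 24, 45]), ([365.8, 235.7], [359, 229, 14, 14, 151]), ([259.8, 242.0], [250, 237, 21, 12, 65]), ([465.1, 270.2], [449, 259, 31, 24, 495]), ([279.2, 281.4], [276, 270, 7, 23, 42]), ([340.9, 285.4], [331, 275, 21, 21, 345]), ([397.0, 280.8], [390, 274, 15, 14, 157]), ([629.1, 292.7], [617, 282, 23, 21, 386]), ([631.8, 346.2], [628, 341, 12, 16, 62]), ([632.1, 366.2], [629, 359, 10,
[... 757 characters left out ...]
[565, 126, 19, 10, 157]), ([83.1, 163.0], [0, 146, 185, 61, 2897]), ([361.0, 184.7], [351, 168, 22, 35, 673]), ([290.5, 191.5], [284, 189, 14, 6, 64]), ([369.1, 208.6], [362, 206, 15, 7, 77]), ([316.0, 222.6], [309, 219, 15, 8, 93]), ([372.5, 232.0], [361, 226, 24, 13, 247]), ([622.9, 308.8], [590, 248, 50, 117, 2988]), ([397.8, 324.4], [389, 300, 17, 45, 96]), ([314.6, 310.4], [294, 305, 42, 12, 392]), ([334.1, 328.7], [327, 319, 13, 20, 122]), ([298.0, 332.2], [295, 322, 10, 20, 91]), ([362.7, 335.0], [346, 333, 34, 5, 73]), ([271.7, 342.8], [255, 341, 35, 5, 78]), ([421.5, 365.0], [418, 355, 7, 19, 76]), ([341.0, 372.2], [334, 364, 17, 15, 143]), ([313.4, 374.9], [305, 367, 15, 15, 133])]
```

Run:
```python
from h import *
im=cv2.imread("pics/top0.png")[:,:,::-1].copy()
w=cv2.inRange(im[235:275,245:285],(205,205,205),(255,255,255));n,l,st,c=cv2.connectedComponentsWithStats(w)
print(st[1:],c[1:]+[245,235], im[254,263])
i=1+st[1:,4].argmax();seat=(c[i]+[245,235])
R=lambda a,b:(lambda r:print(r[0].round(4),r[1]) or r[0])(tri(ray("top",a),ray("side",b)))
S=R((397,280.7),(369.3,209.2))
C=R(seat,(315.8,330.2))
K=R((181.9,265.1),(330.3,353))
P=R((251,239),(288,308)) 
d=K-C;print("K-C",d,np.linalg.norm(d[:2]),"clamp y deg",np.degrees(np.arctan2(d[1],d[0])))
# orange pad mean tops from top view at plane .046
a=plane(ray("top",(257,234.6)),.046);b=plane(ray("top",(265.3,268.4)),.046);print(a,b,(a+b)/2,np.linalg.norm(a-b),np.degrees(np.arctan2(*(b-a)[[1,0]])))
for n,uv,z in [("large",(340.9,285.4),.08),("orange",(365.8,235.7),.06),("white",(416.6,204.5),.06)]:print(n,plane(ray("top",uv),z))
```

```text
[] [] [160 161 156]Traceback (most recent call last):
  File "<stdin>", line 5, in <module>
ValueError: attempt to get argmax of an empty sequence
```

Run:
```python
from h import *
im=cv2.imread("pics/top0.png")[:,:,::-1].copy()
for r in range(238,272,2): print(r,im[r,246:284:2].min(1))
w=cv2.inRange(im[235:275,245:285],(150,150,145),(255,255,255));n,l,st,c=cv2.connectedComponentsWithStats(w)
print(st[1:],c[1:]+[245,235])
i=1+st[1:,4].argmax();seat=(c[i]+[245,235])
R=lambda a,b:(lambda r:print(r[0].round(4),r[1]) or r[0])(tri(ray("top",a),ray("side",b)))
S=R((397,280.7),(369.3,209.2))
C=R(seat,(315.8,330.2))
K=R((181.9,265.1),(330.3,353))
d=K-C;print("K-C",d,np.linalg.norm(d[:2]),"clamp y deg",np.degrees(np.arctan2(d[1],d[0])))
a=plane(ray("top",(257,234.6)),.046);b=plane(ray("top",(265.3,268.4)),.046);print(a,b,(a+b)/2,np.linalg.norm(a-b),np.degrees(np.arctan2(*(b-a)[[1,0]])))
for n,uv,z in [("large",(340.9,285.4),.08),("orange",(365.8,235.7),.06),("white",(416.6,204.5),.06)]:print(n,plane(ray("top",uv),z))
```

```text
238 [ 74  39  36  17  18  15  21  20  14   8   7   8 125 120   0  15  20  14
  12]
240 [ 74  50  15  17  14  11   7   6   9   0   8   1  77 123  34  17  13  17
   9]
242 [ 74 124  41   3  11   4  29  76  98 101  67  16  51 120  95  11  12  17
  16]
244 [ 39 122 102   6   7 116 164 155 156 156 157 167  59 118 120   4  11  16
  14]
246 [ 13 123 124   0 113 158 153 155 155 155 156 155 156 110 122   0  16  15
  10]
248 [  4 128 123  42 160 154 151 154 154 156 155 153 156 123 121  33  11   8
  11]
250 [ 13  97 119 130 154 153 154 155 153 153 153 154 155 146 116  85   7  15
  13]
252 [  3  69 118 138 156 152 152 155 153 152 156 154 154 153 114 123  12  21
  19]
254 [ 12  24 120 117 156 154 155 154 156 153 155 154 155 157 110 120   0  17
   9]
256 [ 11  12 128 118 156 153 154 155 155 154 153 156 153 159 125 124  32  17
  16]
258 [ 14   8 124 120 158 154 155 155 152 156 155 154 153 160  65 121  68   7
  20]
260 [ 11   0  68 117 139 155 155 154 154 155 154 155 158 155  24 124 121   4
  11]
262 [ 11  10  21 121 122 156 157 155 154 155 158 158 152   0  22 127 121   0
  13]
264 [ 16  12  10 128 
[... 156 characters left out ...]
4   9  63  70  38  18  29  43  43  40  39  38  36  57  22 125 124
   9]
270 [ 16  10   5  11  50  38  39  39  37  36  54  57 108 121 120  55 126 124
   0]
[[  8   8  21  22 381]] [[262.79527559 253.59055118]]
[ 0.4652 -0.1896  0.0576] [0.0009, 0.0009]
[0.53   0.0825 0.0108] [0.0014, 0.0014]
[0.4961 0.2205 0.12  ] [0.0013, 0.0013]
K-C [-0.03393765  0.13795244  0.10919292] 0.14206562054144778 clamp y deg 103.82086838205441
[0.56320226 0.09005582 0.046     ] [0.49378669 0.07277201 0.046     ] [0.52849448 0.08141391 0.046     ] 0.0715349678112264 -166.0182098379662
large [ 0.45562254 -0.07716419  0.08      ]
orange [ 0.55515933 -0.13017271  0.06      ]
white [ 0.61784432 -0.23569245  0.06      ]
```

The measurements fit: mark height 0.058, seat height 0.011, knob reach 0.142 at height 0.120, clamp y at about 103.9°. I'll move over the clamp to refine these with the wrist camera.

```bash
python3 -m creep '[[[0,0,0.272],[0.667,-0.933,0.067],0],[[0,0,0.272],[0.667,-0.933,0.067],0],[[0,0,0.272],[0.667,-0.933,0.067],0],[[0,0,0.272],[0.667,-0.933,0.067],0],[[0,0,0.272],[0.667,-0.933,0.067],0],[[0,0,0.272],[0.667,-0.933,0.067],0],[[0,0,0.272],[0.667,-0.933,0.067],0],[[0,0,0.272],[0.667,-0.933,0.067],0],[[0,0,0.272],[0.667,-0.933,0.067],0],[[0,0,0.272],[0.667,-0.933,0.067],0]]'
python3 -m creep '[[[0,0,0],[0.387,-0.547,0],0],[[0,0,0],[0.387,-0.547,0],0],[[0,0,0],[0.387,-0.547,0],0],[[0,0,0],[0.387,-0.547,0],0],[[0,0,0],[0.387,-0.547,0],0],[[0,0,0],[0.387,-0.547,0],0],[[0,0,0],[0.387,-0.547,0],0],[[0,0,0],[0.387,-0.547,0],0],[[0,0,0],[0.387,-0.547,0],0],[[0,0,0],[0.387,-0.547,0],0]]'
python3 - <<'E'
from h import *
p,R=pose();im=grab_frame("wrist");cv2.imwrite("pics/w1.png",im[:,:,::-1]);np.savez("w1.npz",p=p,R=R)
print(p,R.round(3))
for k in ["red","white","orange"]:print(k,blobs(im,k,100))
E
```

```text
time: 0.93
ee_pos: [0.3876, 0.2607, 0.2516]
ee_rot: [[-0.972, -0.235, 0.002], [-0.235, 0.972, -0.002], [-0.001, -0.002, -1.0]]
force: [0.7, -0.4, 0.5]
grip_width: 0.0855
grip_force: 0.0
time: 1.77
ee_pos: [0.5, 0.1019, 0.2513]
ee_rot: [[-0.97, -0.242, -0.0], [-0.242, 0.97, 0.0], [0.0, 0.0, -1.0]]
force: [-0.8, 0.6, 0.5]
grip_width: 0.0855
grip_force: 0.0
[0.50000939 0.10189392 0.25129941] [[-0.97  -0.242 -0.   ]
 [-0.242  0.97   0.   ]
 [ 0.     0.    -1.   ]]
red []
white [([57.1, 30.6], [0, 0, 107, 64, 2110]), ([103.5, 9.6], [90, 0, 33, 21, 184]), ([506.4, 15.3], [497, 0, 22, 33, 301]), ([589.2, 5.5], [581, 0, 19, 14, 157]), ([611.9, 11.6], [605, 0, 15, 28, 170]), ([533.4, 22.9], [520, 5, 30, 36, 405]), ([576.4, 18.8], [556, 13, 41, 13, 211]), ([617.2, 33.2], [597, 16, 34, 34, 338]), ([12.8, 33.2], [0, 25, 28, 18, 260]), ([119.8, 37.3], [106, 24, 27, 33, 265]), ([151.7, 44.3], [143, 31, 18, 27, 148]), ([380.8, 51.1], [371, 43, 21, 18, 120]), ([428.0, 58.3], [421, 48, 16, 22, 111]), ([505.2, 65.0], [489, 48, 26, 34, 286]), ([540.9, 66.3], [523, 48, 34, 39, 304]), ([617.3, 64.3], [61
[... 1030 characters left out ...]
27]), ([138.4, 265.5], [126, 258, 30, 15, 158]), ([33.7, 306.0], [25, 292, 19, 28, 199]), ([477.8, 310.5], [459, 292, 36, 36, 252]), ([57.6, 313.3], [44, 302, 27, 23, 240]), ([532.2, 317.4], [525, 311, 19, 12, 121]), ([542.7, 333.3], [526, 320, 33, 30, 326]), ([212.5, 330.6], [203, 322, 24, 20, 210]), ([578.9, 359.1], [539, 327, 91, 63, 1897]), ([517.4, 346.5], [504, 336, 27, 24, 184]), ([213.6, 353.4], [204, 346, 19, 16, 127]), ([379.9, 380.6], [372, 367, 21, 29, 186]), ([434.0, 381.9], [417, 371, 31, 18, 150]), ([628.6, 377.5], [618, 370, 22, 18, 102]), ([399.4, 386.7], [386, 377, 27, 21, 213]), ([381.8, 411.2], [371, 401, 18, 20, 116]), ([349.4, 420.1], [341, 408, 30, 20, 119])]
orange []
```

View pics/w1.png

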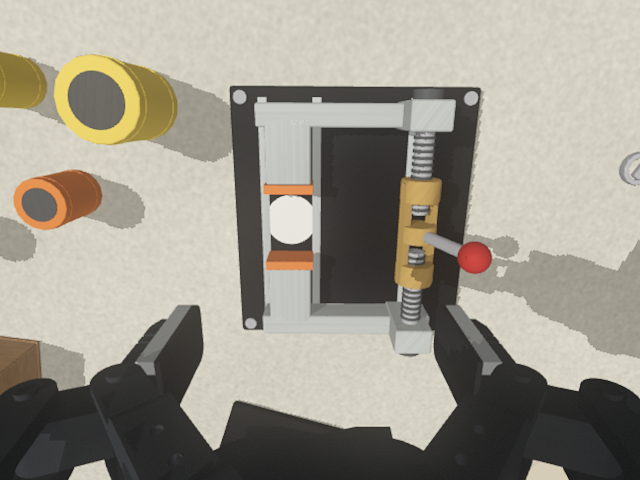

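The wrist view shows the seat at about (291,219.5) between orange pads, aligned with the picture rows, and the knob at about (475,257).

Run:
```python
from h import *
d=np.load("w1.npz");P=(d["p"],d["R"])
w=lambda u,v:ray("wrist",(u,v),P)
im=cv2.imread("pics/w1.png")[:,:,::-1].copy();hsv=cv2.cvtColor(im,cv2.COLOR_RGB2HSV)
m=(((hsv[...,0]<5)|(hsv[...,0]>174))&(hsv[...,1]>150)).astype(np.uint8);n,l,st,c=cv2.connectedComponentsWithStats(m);i=1+st[1:,4].argmax();print(st[i],c[i]);kc=c[i]
m=cv2.inRange(hsv,(6,150,100),(15,255,255));n,l,st,c=cv2.connectedComponentsWithStats(m);print([(st[i].tolist()) for i in range(1,n) if st[i,4]>100])
S=plane(w(291.5,219.5),.012);print("seat",S)
T=lambda *r:(lambda x:print(x[0].round(4),x[1]) or x[0])(tri(*r))
S3=T(ray("top",(262.8,253.6)),ray("side",(315.8,330.2)),w(291.5,219.5))
K3=T(ray("top",(181.9,265.1)),ray("side",(330.3,353)),w(*kc))
d=K3-S3;print(np.linalg.norm(d[:2]),np.degrees(np.arctan2(d[1],d[0])))
# plate corner screws
q=[plane(w(*x),.013) for x in [(239,97),(471,98),(250,324)]];print(q,np.degrees(np.arctan2(*(q[1]-q[0])[[1,0]])),np.degrees(np.arctan2(*(q[2]-q[0])[[1,0]])))
```

```text
[457 242  34  31 820] [474.01219512 257.27682927]
[[14, 170, 88, 60, 2815], [264, 181, 49, 14, 480], [267, 251, 46, 19, 744]]
seat [0.5317344  0.08205475 0.012     ]
[0.5306 0.0824 0.0111] [0.0021, 0.0008, 0.0014]
[0.4967 0.2199 0.1195] [0.0021, 0.0007, 0.0015]
0.1416557830362737 103.83114051171627
[array([0.43115876, 0.01008682, 0.013     ]), array([0.38072735, 0.21463284, 0.013     ]), array([0.65574868, 0.06476244, 0.013     ])] 103.85020681807093 13.682298359619471
```

```bash
python3 -m creep '[[[0,0,0],[-0.117,-0.973,0],0],[[0,0,0],[-0.117,-0.973,0],0],[[0,0,0],[-0.117,-0.973,0],0],[[0,0,0],[-0.117,-0.973,0],0],[[0,0,0],[-0.117,-0.973,0],0],[[0,0,0],[-0.117,-0.973,0],0],[[0,0,0],[-0.117,-0.973,0],0],[[0,0,0],[-0.117,-0.973,0],0],[[0,0,0],[-0.117,-0.973,0],0],[[0,0,0],[-0.117,-0.973,0],0]]'
python3 - <<'E'
from h import *
p,R=pose();im=grab_frame("wrist");cv2.imwrite("pics/w2.png",im[:,:,::-1]);np.savez("w2.npz",p=p,R=R)
print(p)
for k in ["yellow","dark"]:print(k,[b for b in blobs(im,k,300)if b[1][4]<8000])
E
```

```text
time: 2.65
ee_pos: [0.4657, -0.1904, 0.2513]
ee_rot: [[-0.971, -0.24, -0.0], [-0.24, 0.971, 0.001], [-0.0, 0.001, -1.0]]
force: [0.9, -0.0, 0.8]
grip_width: 0.0854
grip_force: 0.0
[ 0.46565595 -0.19038536  0.25130374]
yellow [([318.8, 198.4], [293, 171, 53, 60, 1535]), ([439.8, 220.7], [397, 181, 96, 89, 4289])]
dark [([161.6, 182.3], [122, 156, 73, 59, 2308])]
```

View pics/w2.png

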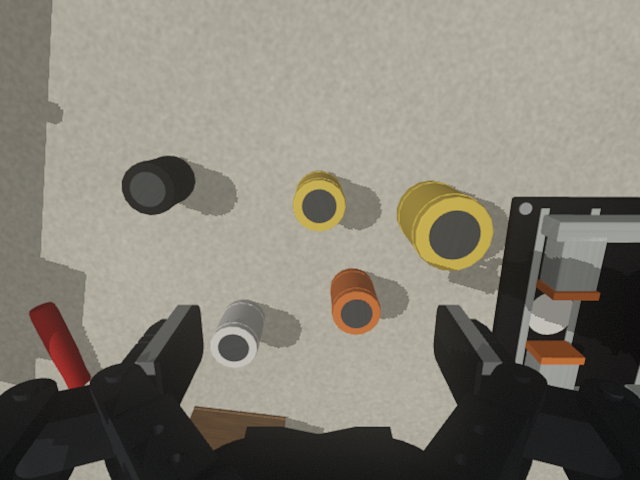

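The wanted small yellow socket's mark is at about (319.5,206) in the wrist view, with clear space for the fingers to its left and right.

Run:
```python
from h import *
d=np.load("w2.npz");P=(d["p"],d["R"])
im=cv2.imread("pics/w2.png")[:,:,::-1].copy();hsv=cv2.cvtColor(im,cv2.COLOR_RGB2HSV)
m=cv2.inRange(hsv[175:235,290:350],(0,0,0),(180,80,110));n,l,st,c=cv2.connectedComponentsWithStats(m)
for s,q in zip(st[1:],c[1:]+[290,175]):
    if s[4]>200:print(s,q);k=q
x,e=tri(ray("top",(397,280.7)),ray("side",(369.3,209.2)),ray("wrist",k,P));print(x.round(4),e,plane(ray("wrist",k,P),.06),plane(ray("top",(397,280.7)),.06))
print("err",x-P[0])
```

```text
[ 12  15  34  33 874] [318.7826087  205.79176201]
[ 0.4659 -0.1896  0.0579] [0.0016, 0.0003, 0.0014] [ 0.46687933 -0.1898945   0.06      ] [ 0.46417305 -0.18908968  0.06      ]
err [ 0.00024705  0.00080253 -0.19341923]
```

```bash
python3 -m creep '[[[0,0,0],[0.003,0.002,-0.1],0],[[0,0,0],[0.003,0.002,-0.2],0],[[0,0,0],[0.003,0.002,-0.3],0],[[0,0,0],[0.003,0.002,-0.4],0],[[0,0,0],[0.003,0.002,-0.5],0],[[0,0,0],[0.003,0.002,-0.6],0],[[0,0,0],[0.003,0.002,-0.7],0],[[0,0,0],[0.003,0.002,-0.753],0],[[0,0,0],[0.003,0.002,-0.753],0],[[0,0,0],[0.003,0.002,-0.753],0]]'
python3 -m creep '[[[0,0,0],[0,0,0],0.2],[[0,0,0],[0,0,0],0.3],[[0,0,0],[0,0,0],0.4],[[0,0,0],[0,0,0],0.6],[[0,0,0],[0,0,0],0.8],[[0,0,0],[0,0,0],1],[[0,0,0],[0,0,0],1],[[0,0,0],[0,0,0],1],[[0,0,0],[0,0,0],1],[[0,0,0],[0,0,0],1]]'
```

```text
time: 3.53
ee_pos: [0.4665, -0.1887, 0.0251]
ee_rot: [[-0.97, -0.243, -0.002], [-0.243, 0.97, 0.001], [0.001, 0.002, -1.0]]
force: [0.3, -0.6, -0.1]
grip_width: 0.0855
grip_force: 0.0
time: 4.37
ee_pos: [0.4678, -0.1913, 0.0273]
ee_rot: [[-0.971, -0.24, 0.003], [-0.24, 0.971, -0.001], [-0.002, -0.002, -1.0]]
force: [0.3, 2.8, 8.2]
grip_width: 0.0447
grip_force: 60.7
```

```bash
python3 -m creep '[[[0,0,0],[0,0,0.05],1],[[0,0,0],[0,0,0.15],1],[[0,0,0],[0,0,0.25],1],[[0,0,0],[0,0,0.35],1],[[0,0,0],[0,0,0.45],1],[[0,0,0],[0,0,0.5],1],[[0,0,0],[0,0,0.5],1],[[0,0,0],[0,0,0.5],1],[[0,0,0],[0,0,0.5],1],[[0,0,0],[0,0,0.5],1]]'
python3 -m creep '[[[0,0,0],[0.03,0.1,0],1],[[0,0,0],[0.06,0.2,0],1],[[0,0,0],[0.09,0.3,0],1],[[0,0,0],[0.12,0.4,0],1],[[0,0,0],[0.15,0.5,0],1],[[0,0,0],[0.18,0.6,0],1],[[0,0,0],[0.2,0.7,0],1],[[0,0,0],[0.2,0.8,0],1],[[0,0,0],[0.2,0.8,0],1],[[0,0,0],[0.2,0.8,0],1]]'
python3 - <<'E'
from h import *
print(pose());im=grab_frame("side");cv2.imwrite("pics/s2.png",im[:,:,::-1]);im=grab_frame("wrist");cv2.imwrite("pics/w3.png",im[:,:,::-1])
E
```

```text
time: 5.2
ee_pos: [0.4655, -0.1901, 0.1738]
ee_rot: [[-0.971, -0.24, -0.002], [-0.24, 0.971, 0.002], [0.002, 0.002, -1.0]]
force: [-0.4, -0.3, 0.6]
grip_width: 0.0445
grip_force: 61.3
time: 6.03
ee_pos: [0.5255, 0.0508, 0.1738]
ee_rot: [[-0.97, -0.244, -0.003], [-0.244, 0.97, 0.0], [0.003, 0.001, -1.0]]
force: [-0.2, -0.4, -1.3]
grip_width: 0.0449
grip_force: 61.5
(array([0.52547252, 0.05076821, 0.173799  ]), array([[-9.69874685e-01, -2.43584458e-01, -3.11577154e-03],
       [-2.43586458e-01,  9.69879148e-01,  2.73828131e-04],
       [ 2.95522157e-03,  1.02453873e-03, -9.99995108e-01]]))
```

View pics/s2.png

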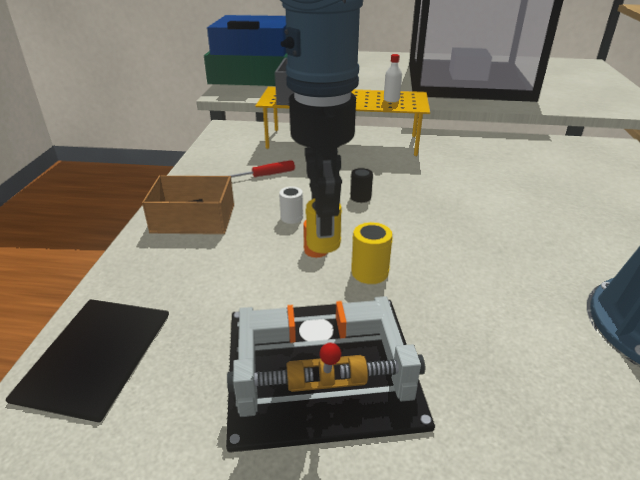

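Side view: the yellow socket is held upright at about (324,225), with the large one and the rest undisturbed. I'll check its place in the hand.

Run:
```python
from h import *
P=pose();im=cv2.imread("pics/w3.png")[:,:,::-1].copy();hsv=cv2.cvtColor(im,cv2.COLOR_RGB2HSV)
for k in ["yellow","dark"]:print(k,[b for b in blobs(im,k,300)if b[1][4]<20000])
c=np.array(calibration("wrist")["T_tool_cam"])
cv2.imwrite("pics/w3c.png",im[200:480,150:500,::-1])
```

```text
yellow [([146.3, 74.7], [64, 8, 152, 125, 9364]), ([318.0, 314.4], [248, 234, 141, 178, 13162])]
dark [([351.4, 117.4], [285, 61, 252, 181, 8878]), ([570.2, 172.7], [551, 115, 44, 138, 3055]), ([523.2, 145.2], [514, 116, 20, 61, 669])]
```

View pics/w3c.png

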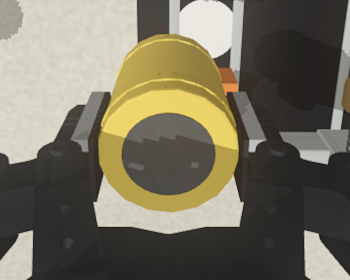

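Run:
```python
from h import *
P=pose();r=ray("wrist",(318.5,353),P)
for z in (.206,.209):q=plane(r,z);print(z,q,q-P[0])
for u in (250,388): print(plane(ray("wrist",(u,350),P),.2075))
print([.5317-P[0][0],.0822-P[0][1]])
```

```text
0.206 [0.52576786 0.04837136 0.206     ] [-0.0002005  -0.00048548  0.0316148 ]
0.209 [0.52385249 0.04789027 0.209     ] [-0.00211587 -0.00096658  0.0346148 ]
[0.52898967 0.02682245 0.2075    ]
[0.51843598 0.06921944 0.2075    ]
[np.float64(0.005731640653179992), np.float64(0.03334315527993031)]
```

```bash
python3 -m creep '[[[0,0,0],[0.014,0.108,0],1],[[0,0,0],[0.014,0.108,-0.05],1],[[0,0,0],[0.014,0.108,-0.1],1],[[0,0,0],[0.014,0.108,-0.17],1],[[0,0,0],[0.014,0.108,-0.24],1],[[0,0,0],[0.014,0.108,-0.31],1],[[0,0,0],[0.014,0.108,-0.37],1],[[0,0,0],[0.014,0.108,-0.41],1],[[0,0,0],[0.014,0.108,-0.43],1],[[0,0,0],[0.014,0.108,-0.44],1]]'
python3 -m creep '[[[0,0,0],[0,0,-0.003],1],[[0,0,0],[0,0,-0.005],1],[[0,0,0],[0,0,-0.007],1],[[0,0,0],[0,0,-0.009],1],[[0,0,0],[0,0,-0.01],1],[[0,0,0],[0,0,-0.01],1],[[0,0,0],[0,0,-0.01],1],[[0,0,0],[0,0,-0.01],1],[[0,0,0],[0,0,-0.01],1],[[0,0,0],[0,0,-0.01],1]]'
```

```text
time: 6.97
ee_pos: [0.5303, 0.0808, 0.0425]
ee_rot: [[-0.971, -0.239, -0.002], [-0.239, 0.971, 0.0], [0.002, 0.0, -1.0]]
force: [-0.5, 0.8, -0.5]
grip_width: 0.0445
grip_force: 61.7
time: 7.8
ee_pos: [0.5308, 0.0817, 0.0405]
ee_rot: [[-0.971, -0.241, 0.0], [-0.241, 0.971, -0.0], [-0.0, -0.0, -1.0]]
force: [-0.3, 0.8, -0.2]
grip_width: 0.0448
grip_force: 61.7
```

Step down until contact.

```bash
python3 -m creep '[[[0,0,0],[0,0,-0.002],1],[[0,0,0],[0,0,-0.004],1],[[0,0,0],[0,0,-0.006],1],[[0,0,0],[0,0,-0.008],1],[[0,0,0],[0,0,-0.01],1],[[0,0,0],[0,0,-0.01],1],[[0,0,0],[0,0,-0.01],1],[[0,0,0],[0,0,-0.01],1],[[0,0,0],[0,0,-0.01],1],[[0,0,0],[0,0,-0.01],1]]'
python3 - <<'E'
from h import *
print(monitor.sense()["force"]);im=grab_frame("side");cv2.imwrite("pics/s3.png",cv2.resize(im[280:400,240:400,::-1],(640,480),interpolation=cv2.INTER_CUBIC))
E
```

```text
time: 8.63
ee_pos: [0.5309, 0.0817, 0.0393]
ee_rot: [[-0.971, -0.241, -0.0], [-0.241, 0.971, -0.0], [0.0, -0.0, -1.0]]
force: [-7.3, -0.2, 18.0]
grip_width: 0.0448
grip_force: 63.3
[-7.28887579 -0.22770866 17.98637556]
```

View pics/s3.png

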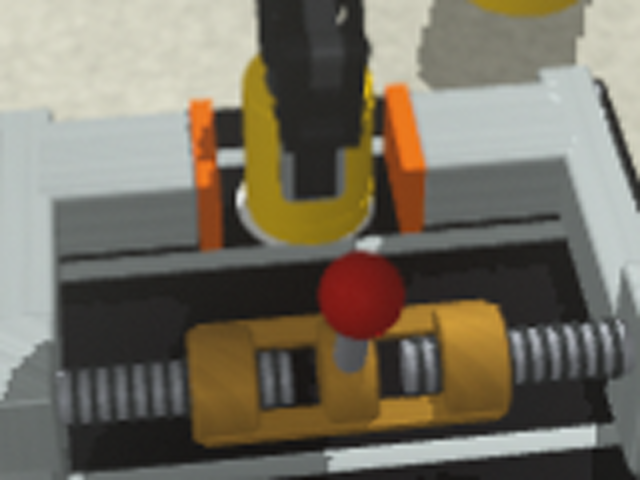

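The socket sits on the white mark with its rim showing evenly, centred between the pads. I'll ease off 1 mm and release.

```bash
python3 -m creep '[[[0,0,0],[0,0,0.003],1],[[0,0,0],[0,0,0.003],1],[[0,0,0],[0,0,0.003],0.45],[[0,0,0],[0,0,0.003],0.42],[[0,0,0],[0,0,0.003],0.38],[[0,0,0],[0,0,0.003],0.34],[[0,0,0],[0,0,0.003],0.3],[[0,0,0],[0,0,0.003],0.25],[[0,0,0],[0,0,0.003],0.2],[[0,0,0],[0,0,0.003],0.2]]'
python3 -m creep '[[[0,0,0],[0,0,0.03],0.2],[[0,0,0],[0,0,0.06],0.2],[[0,0,0],[0,0,0.1],0.2],[[0,0,0],[0,0,0.17],0.2],[[0,0,0],[0,0,0.25],0.2],[[0,0,0],[0,0,0.35],0.2],[[0,0,0],[0,0,0.45],0.2],[[0,0,0],[0,0,0.55],0.2],[[0,0,0],[0,0,0.6],0.2],[[0,0,0],[0,0,0.6],0.2]]'
python3 - <<'E'
from h import *
im=grab_frame("side");cv2.imwrite("pics/s4.png",cv2.resize(im[270:410,220:420,::-1],(640,448),interpolation=cv2.INTER_CUBIC))
im=grab_frame("wrist");cv2.imwrite("pics/w4.png",im[:,:,::-1])
E
```

```text
time: 9.52
ee_pos: [0.5308, 0.0817, 0.0383]
ee_rot: [[-0.971, -0.24, -0.0], [-0.24, 0.971, 0.0], [0.0, 0.0, -1.0]]
force: [-0.6, 0.7, -0.0]
grip_width: 0.0682
grip_force: 0.0
time: 10.35
ee_pos: [0.5336, 0.0816, 0.2248]
ee_rot: [[-0.971, -0.241, 0.01], [-0.241, 0.971, -0.001], [-0.01, -0.003, -1.0]]
force: [0.1, 0.5, 1.0]
grip_width: 0.0685
grip_force: 0.0
```

View pics/w4.png

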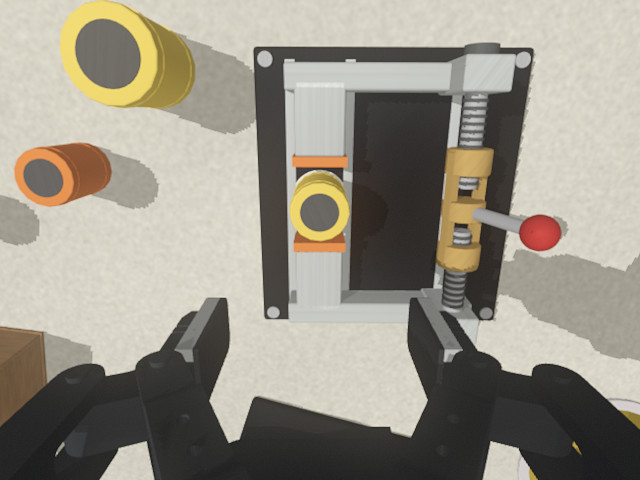

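Wrist view: the socket stands free and upright between the pads, top mark at about (320,212), with the knob still at its start at (540,232). Next I turn the tool 90°, shut the fingers and go behind the knob.

```bash
python3 -m creep '[[[0,0,-0.75],[-0.16,0.647,0.02],1],[[0,0,-0.75],[-0.16,0.647,0.02],1],[[0,0,-0.75],[-0.16,0.647,0.02],1],[[0,0,-0.75],[-0.16,0.647,0.02],1],[[0,0,-0.75],[-0.16,0.647,0.02],1],[[0,0,-0.75],[-0.16,0.647,0.02],1],[[0,0,-0.75],[-0.16,0.647,0.02],1],[[0,0,-0.75],[-0.16,0.647,0.02],1],[[0,0,-0.75],[-0.16,0.647,0.02],1],[[0,0,-0.75],[-0.16,0.647,0.02],1]]'
python3 -c "
from h import *
s=monitor.sense();print(np.round(s['qpos'],1))"
```

```text
time: 11.28
ee_pos: [0.4815, 0.2757, 0.2226]
ee_rot: [[-0.58, 0.815, -0.003], [0.815, 0.58, -0.001], [0.001, -0.003, -1.0]]
force: [0.4, -0.2, -0.7]
grip_width: -0.0001
grip_force: 0.0
[ 17.5   8.4  95.4  -0.   76.4 -17.9]
```

```bash
python3 -m creep '[[[0,0,-0.153],[0,0,0],1],[[0,0,-0.153],[0,0,0],1],[[0,0,-0.153],[0,0,0],1],[[0,0,-0.153],[0,0,-0.1],1],[[0,0,-0.153],[0,0,-0.2],1],[[0,0,-0.153],[0,0,-0.3],1],[[0,0,-0.153],[0,0,-0.39],1],[[0,0,-0.153],[0,0,-0.39],1],[[0,0,-0.153],[0,0,-0.39],1],[[0,0,-0.153],[0,0,-0.39],1]]'
python3 - <<'E'
from h import *
p,R=pose();S=np.array([.531,.0822,0]);print((p-S)@[-.2394,.971,0],(p-S)@[.971,.2394,0])
im=grab_frame("side");cv2.imwrite("pics/s5.png",cv2.resize(im[240:440,200:450,::-1],(750,600),interpolation=cv2.INTER_CUBIC))
E
```

```text
time: 12.12
ee_pos: [0.4832, 0.2759, 0.1082]
ee_rot: [[-0.299, 0.954, 0.0], [0.954, 0.299, 0.0], [-0.0, 0.0, -1.0]]
force: [0.7, 1.5, 0.4]
grip_width: 0.0003
grip_force: 0.0
0.19953925843326228 -6.877751958545101e-05
```

View pics/s5.png

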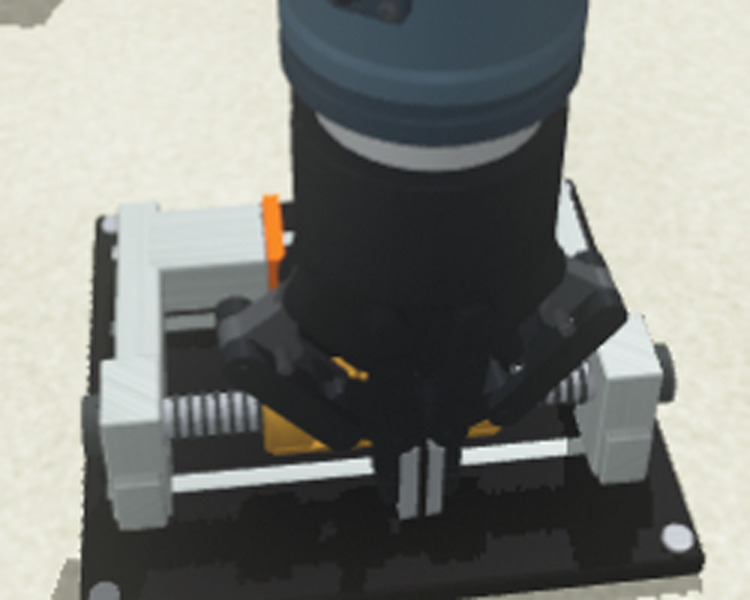

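```bash
python3 -m creep '[[[0,0,-0.029],[0.008,-0.032,-0.01],1],[[0,0,-0.029],[0.016,-0.065,-0.017],1],[[0,0,-0.029],[0.021,-0.084,-0.017],1],[[0,0,-0.029],[0.025,-0.1,-0.017],1],[[0,0,-0.029],[0.028,-0.113,-0.014],1],[[0,0,-0.029],[0.031,-0.126,-0.011],1],[[0,0,-0.029],[0.034,-0.139,-0.008],1],[[0,0,-0.029],[0.037,-0.152,-0.005],1],[[0,0,-0.029],[0.04,-0.165,-0.002],1],[[0,0,-0.029],[0.044,-0.178,0.001],1]]'
python3 - <<'E'
from h import *
p,R=pose();S=np.array([.531,.0822,0]);print((p-S)@[-.2394,.971,0],(p-S)@[.971,.2394,0])
im=grab_frame("top");b=[q for q in blobs(im,"red",15) if q[0][0]<400];print(b)
im=grab_frame("side");b=[q for q in blobs(im,"red",15) if q[0][1]>250];print(b)
E
```

```text
time: 13.0
ee_pos: [0.496, 0.2221, 0.1079]
ee_rot: [[-0.241, 0.971, 0.0], [0.971, 0.241, 0.0], [-0.0, 0.0, -1.0]]
force: [-0.0, 1.6, 0.7]
grip_width: 0.0002
grip_force: 1.1
0.14425734985432656 -0.0004363091771393676
[([190.8, 262.1], [186, 256, 12, 13, 75])]
[]
```

```bash
python3 -m creep '[[[0,0,0],[0.002,-0.01,0.003],1],[[0,0,0],[0.005,-0.021,0.006],1],[[0.02,0.005,0],[0.009,-0.036,0.007],1],[[0.04,0.01,0],[0.012,-0.049,0.007],1],[[0.061,0.015,0],[0.015,-0.062,0.008],1],[[0.081,0.02,0],[0.019,-0.076,0.009],1],[[0.097,0.024,0],[0.022,-0.091,0.009],1],[[0.113,0.028,0],[0.025,-0.1,0.006],1],[[0.129,0.032,0],[0.028,-0.112,0.003],1],[[0.146,0.036,0],[0.03,-0.121,-0.001],1]]'
python3 - <<'E'
from h import *
p,R=pose();S=np.array([.531,.0822,0]);print((p-S)@[-.2394,.971,0],(p-S)@[.971,.2394,0])
im=grab_frame("top");b=[q for q in blobs(im,"red",15) if q[0][0]<400];print(b)
E
```

```text
time: 13.93
ee_pos: [0.5051, 0.1857, 0.1076]
ee_rot: [[-0.229, 0.971, -0.074], [0.922, 0.241, 0.302], [0.311, 0.001, -0.95]]
force: [-0.1, 0.7, 1.9]
grip_width: 0.0001
grip_force: 0.7
0.10666254857771666 -0.00038368161331290857
[]
```

```bash
python3 -m creep '[[[0.016,0.004,0],[0.003,-0.011,-0.003],1],[[0.032,0.008,0],[0.005,-0.021,-0.008],1],[[0.049,0.012,0],[0.008,-0.032,-0.013],1],[[0.065,0.016,0],[0.01,-0.042,-0.02],1],[[0.081,0.02,0],[0.013,-0.052,-0.028],1],[[0.097,0.024,0],[0.015,-0.06,-0.035],1],[[0.113,0.028,0],[0.017,-0.068,-0.043],1],[[0.125,0.031,0],[0.018,-0.074,-0.05],1],[[0.133,0.033,0],[0.02,-0.079,-0.055],1],[[0.138,0.034,0],[0.02,-0.082,-0.058],1]]'
python3 - <<'E'
from h import *
p,R=pose();S=np.array([.531,.0822,0]);print((p-S)@[-.2394,.971,0],(p-S)@[.971,.2394,0])
E
```

```text
time: 14.82
ee_pos: [0.5108, 0.1613, 0.0896]
ee_rot: [[-0.196, 0.971, -0.138], [0.794, 0.24, 0.559], [0.576, -0.0, -0.817]]
force: [-0.8, 2.3, 5.8]
grip_width: -0.0002
grip_force: 2.6
0.08159212644705993 -0.0006518030819467746
```

Contact force is about 6 N, in the right direction. I'll push on in small steps along the tangent, looking for the stop.

```bash
python3 -m creep '[[[0,0,0],[0,-0.001,-0.002],1],[[0,0,0],[0,-0.002,-0.004],1],[[0,0,0],[0.001,-0.003,-0.006],1],[[0,0,0],[0.001,-0.004,-0.008],1],[[0,0,0],[0.001,-0.005,-0.01],1],[[0,0,0],[0.001,-0.006,-0.011],1],[[0,0,0],[0.002,-0.006,-0.012],1],[[0,0,0],[0.002,-0.006,-0.012],1],[[0,0,0],[0.002,-0.006,-0.012],1],[[0,0,0],[0.002,-0.006,-0.012],1]]'
```

```text
time: 15.65
ee_pos: [0.5113, 0.1616, 0.0888]
ee_rot: [[-0.199, 0.97, -0.139], [0.791, 0.243, 0.561], [0.578, 0.001, -0.816]]
force: [-5.6, 3.6, 15.9]
grip_width: -0.0001
grip_force: 7.0
```

```bash
python3 -m creep '[[[0,0,0],[0,-0.002,-0.002],1],[[0,0,0],[0.001,-0.004,-0.004],1],[[0,0,0],[0.001,-0.005,-0.006],1],[[0,0,0],[0.001,-0.006,-0.008],1],[[0,0,0],[0.001,-0.006,-0.008],1],[[0,0,0],[0.001,-0.006,-0.008],1],[[0,0,0],[0.001,-0.006,-0.008],1],[[0,0,0],[0.001,-0.006,-0.008],1],[[0,0,0],[0.001,-0.006,-0.008],1],[[0,0,0],[0.001,-0.006,-0.008],1]]'
python3 -m creep '[[[0,0,0],[0,0,0.02],1],[[0,0,0],[-0.005,0.02,0.05],1],[[0,0,0],[-0.01,0.04,0.1],1],[[0,0,0],[-0.02,0.08,0.2],1],[[0,0,0],[-0.03,0.12,0.3],1],[[0,0,0],[-0.05,0.2,0.4],1],[[0,0,0],[-0.08,0.3,0.5],1],[[0,0,0],[-0.1,0.4,0.5],1],[[0,0,0],[-0.12,0.5,0.5],1],[[0,0,0],[-0.12,0.5,0.5],1]]'
python3 -m creep '[[[-0.284,-0.07,0],[-0.1,0.5,0],1],[[-0.284,-0.07,0],[-0.1,0.5,0],1],[[-0.284,-0.07,0],[-0.1,0.5,0],1],[[-0.284,-0.07,0],[-0.1,0.5,0],1],[[-0.284,-0.07,0],[-0.1,0.5,0],1],[[-0.284,-0.07,0],[-0.1,0.5,0],1],[[-0.284,-0.07,0],[-0.1,0.5,0],1],[[-0.284,-0.07,0],[-0.1,0.5,0],1],[[-0.284,-0.07,0],[-0.1,0.5,0],1],[[-0.284,-0.07,0],[-0.1,0.5,0],1]]'
python3 - <<'E'
from h import *
im=grab_frame("top");cv2.imwrite("pics/t6.png",im[:,:,::-1]);bt=[q for q in blobs(im,"red",15) if q[0][0]<400];print(bt)
print("pads",[q for q in blobs(im,"orange",20) if q[0][0]<300])
s=grab_frame("side");bs=[q for q in blobs(s,"red",15) if q[0][1]>250];print(bs)
a=cv2.resize(im[180:350,150:320],(400,400));b=cv2.resize(s[270:440,220:440],(400,310))
o=np.zeros((400,800,3),np.uint8);o[:,:400]=a;o[:310,400:]=b;cv2.imwrite("pics/f6.png",o[:,:,::-1])
c=lambda q:(q[1][0]+q[1][2]/2,q[1][1]+q[1][3]/2)
if bt and bs:
    x,e=tri(ray("top",c(bt[0])),ray("side",c(bs[0])));S=np.array([.531,.0822,0]);print(x,e,(x-S)@[-.2394,.971,0])
E
```

```text
time: 16.48
ee_pos: [0.5113, 0.1614, 0.0885]
ee_rot: [[-0.199, 0.97, -0.14], [0.789, 0.244, 0.564], [0.582, 0.002, -0.813]]
force: [-9.2, 7.9, 29.4]
grip_width: -0.0002
grip_force: 12.9
time: 17.32
ee_pos: [0.4738, 0.3121, 0.2353]
ee_rot: [[-0.202, 0.97, -0.139], [0.793, 0.245, 0.558], [0.575, 0.003, -0.818]]
force: [-0.1, 0.4, -0.2]
grip_width: 0.0003
grip_force: 0.0
time: 18.15
ee_pos: [0.4469, 0.4559, 0.2338]
ee_rot: [[-0.238, 0.971, -0.001], [0.971, 0.238, 0.0], [0.001, -0.001, -1.0]]
force: [-0.3, -0.6, 0.0]
grip_width: -0.0001
grip_force: 0.0
[([230.6, 255.3], [225, 250, 12, 12, 77])]
pads [([261.2, 237.3], [250, 235, 19, 6, 49]), ([264.1, 264.2], [254, 261, 22, 8, 79])]
[]
```

View pics/f6.png

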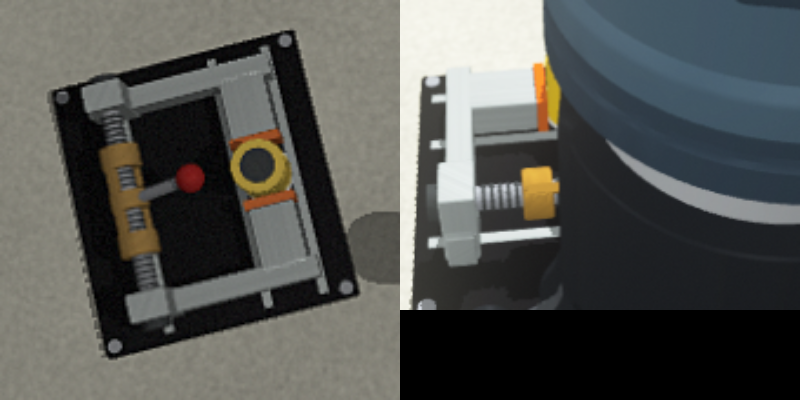

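Top view: the socket stands upright with both pads against it, and the bar leans over towards it, knob at (231,256). I'll clear the side camera's view and check the knob's angle by numbers.

```bash
python3 -m creep '[[[0,0,0],[-0.8,0.3,0],1],[[0,0,0],[-0.8,0.3,0],1],[[0,0,0],[-0.8,0.3,0],1],[[0,0,0],[-0.8,0.3,0],1],[[0,0,0],[-0.8,0.3,0],1],[[0,0,0],[-0.8,0.3,0],1],[[0,0,0],[-0.8,0.3,0],1],[[0,0,0],[-0.8,0.3,0],1],[[0,0,0],[-0.8,0.3,0],1],[[0,0,0],[-0.8,0.3,0],1]]'
python3 - <<'E'
from h import *
S=np.array([.531,.0822,0]);Y=[-.2394,.971,0]
t=grab_frame("top");s=grab_frame("side")
bt=[q for q in blobs(t,"red",15) if q[0][0]<400];bs=[q for q in blobs(s,"red",15) if q[0][1]>250];print(bt,bs)
print([q for q in blobs(s,"orange",30)],[q for q in blobs(s,"yellow",50)if q[0][1]>280])
c=lambda q:(q[1][0]+q[1][2]/2-.5,q[1][1]+q[1][3]/2-.5)
x,e=tri(ray("top",c(bt[0])),ray("side",c(bs[0])));y=(x-S)@Y;print(x,e,y,"phi",np.arctan2(.115-y,x[2]-.055))
m=cv2.inRange(cv2.cvtColor(t,cv2.COLOR_RGB2HSV)[235:270,245:285],(0,0,0),(180,110,85));n,l,st,cc=cv2.connectedComponentsWithStats(m)
for a,q in zip(st[1:],cc[1:]+[245,235]):
    if a[4]>60:p=plane(ray("top",q),.072);print(a,q,p,p-S)
E
```

```text
time: 19.08
ee_pos: [0.2076, 0.5473, 0.2341]
ee_rot: [[-0.239, 0.971, 0.001], [0.971, 0.239, 0.0], [-0.0, 0.001, -1.0]]
force: [0.4, 0.3, -0.3]
grip_width: 0.0002
grip_force: 0.0
[([230.3, 255.5], [225, 250, 12, 12, 77])] [([320.3, 312.9], [313, 309, 15, 9, 92])]
[([316.0, 238.6], [304, 217, 25, 40, 747]), ([335.5, 321.2], [332, 302, 8, 36, 202]), ([297.3, 322.4], [294, 305, 7, 37, 189])] [([313.5, 315.4], [300, 290, 33, 51, 818])]
[0.51693585 0.13394092 0.09535777] [0.0022, 0.0022] 0.05360738803225425 phi 0.9892562808358167
[ 28   0  12  35 252] [280.3015873  249.26190476] [0.52866694 0.04009662 0.072     ] [-0.00233306 -0.04210338  0.072     ]
[  7   8  15  15 162] [259.0617284  249.91975309] [0.52797032 0.08205858 0.072     ] [-0.00302968 -0.00014142  0.072     ]
[ 0 20 12 15 90] [248.88888889 263.22222222] [0.50189478 0.10196935 0.072     ] [-0.02910522  0.01976935  0.072     ]
```

Run:
```python
from h import *
x,e=tri(ray("top",(230.5,255.5)),ray("side",(320,316)));S=np.array([.531,.0822,0]);y=(x-S)@[-.2394,.971,0]
print(x,e,y,np.arctan2(.115-y,x[2]-.055))
print(arm.finish_job())
```

```text
[0.51715675 0.13481364 0.09098721] [0.0019, 0.0019] 0.05440191658515208 1.0348985069635845
the job is handed in; nothing more can be done
None
```

The job is handed in at about 19 s of robot time. The yellow socket stands upright on the white mark with both jaws drawn in against it. The bar rests at its stop: its lean measured 1.03 rad against 1.05 expected, and it did not move under a 30 N push. The arm is clear of everything.

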